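# Strip down the wheel-nut soaking tin

## Robot

A 6-joint arm with a two-finger parallel gripper is mounted at the origin on the work surface. World frame = base frame: x ahead of the robot, y to its left, z up, the work surface at z = 0. Lengths are in m, angles in rad, forces in N, time in s.
With the tool pointing down it reaches from about 0.35 to 0.925 m from the base axis. Payload 6.4 kg.
Tool frame: the origin (TCP) lies on the centre line of the jaws, within the pads' length; the fingertips stand 11 mm ahead of it and the grasp point (between the pads) lies 8 mm behind it; x points along the fingers, y is the direction in which the jaws open and shut, and the axes are right-handed (so a half turn about x gives the same grasp; the last joint's range is limited). The gripper opens to 85 mm and grips with 20 to 120 N. Pads are 22 mm wide; open, the fingers measure 114 mm over their backs; the gripper's body (76 mm by 85 mm) begins 54 mm behind the grasp point. The pads swing forward as they close: fully open they stand 13 mm farther back than shut.
Start: joints at [0.988, 0.245, 1.558, -0, 1.339, -0.174], TCP at [0.258, 0.596, 0.21] pointing down, gripper open.
Joint ranges: [-3.13, 3.13], [-1.02, 2.26], [0.13, 2.54], [-0.95, 4.09], [0.21, 2.88], [-2.74, 2.74]. Speed limits (rad/s): [2.57, 2.57, 3.14, 3.14, 3.14, 3.14].

## Interface

Orientations are given as a 3x3 rotation matrix whose columns are the frame's x, y, z axes.
In Python, from rig import robot, fingers, eyes, models gives the robot as it stands. Calls block until the motion is done:
- robot.movep(position, orientation): joint-space move of the TCP to a pose.
- robot.movel(position, ori=None, vel=0.15, contact_N=None): straight line of the TCP; ori=None keeps the orientation; vel is the mean speed in m/s. With contact_N (N) it stops when the force on the tool has changed by that much, and returns True; else False.
- robot.move_j(angles): joint-space move.
- fingers.set_gripper(opening, grip_force=None): finger opening in m; grip_force is the grip in N (None keeps the last); returns when the fingers have stopped.
- robot.hold(seconds).
- robot.solve_ik(position, orientation): joint angles nearest the present ones, or None.
- robot.state(): the state.
- eyes.get_image(name): name is "scene" or "top" or "wrist"; returns the picture (420x560x3 uint8, red, green, blue); there is no depth.
- eyes.camera_params(name): a dict with "camera_matrix" (3x3 intrinsics, pixels), "R" (3x3) and "t" (3): a world point X has camera coordinates R X + t; the wrist camera has in their place "hand_eye" (4x4, takes a point from camera to tool coordinates, whose origin is the TCP and whose axes are the tool frame's). Camera axes: x right, y down, z forward; pixel columns grow to the right and rows downward; lengths in m; the calibration is good to about 2 mm. A picture is of the moment at which its call begins: read the wrist's pose just before it. camera_params takes no time and is no camera call.
A pose or a line that the arm cannot do raises robot.IKError and nothing moves.
- robot.close_job(): hands the job in, once; it reports no verdict.
Trained networks look in the newest picture that a camera, given by its name, has taken for a name from the list of things; names that differ only in an ending like _2 or _b are one class to them, and where a whole thing is asked for, a point or a joint stands for the part that bears it (a point fixed in the world has none). Each returns a list of dicts, best first, with "confidence" (0 to 1); they miss things now and then, are a little off and sometimes report something else, mostly with a low value. They report only what shows in the picture. A call takes as long as a camera call. They do not tell look-alikes from the thing itself.
- models.boxes_of(camera, thing): "xyz" ([x, y, z] in m, in the coordinates of the camera as it stood for that picture, good to about 4 mm: the middle of the surface that is visible of it).
The state is a dict: "time": time; "qpos": joint angles; "qd": joint speeds; "joint_efforts": joint torques, N m; "tcp_pos": TCP position; "tcp_rot": TCP orientation; "ft_force": force on the tool from outside, world axes, zero at the start; "ft_torque": the same for the moment, N m; "opening": finger opening in m.
Only numpy, scipy, OpenCV 4.12 (cv2) and the standard library are available. Lean on these libraries where they do the work, as an engineer would, in place of code of your own. Each camera call takes 0.05 s, during which the arm holds its last target.

## Task

The wide, low soaking tin with the domed lid (not the slim canister) has been drained and is to be taken apart to air. Lift off its lid and stand it on the black rubber mat, then lift the basket of wheel nuts out by its post and stand it on the mat beside the lid, both right way up, whole base on the mat, set down rather than dropped. Leave the open tin standing where it is.

Things in the scene. Friction and masses are not known exactly. Their poses are not given: they have to be found in the camera images.
- tin: Wide, low open round tin of bare steel, loose (0.5 kg), on the shelf under its lid: outside diameter 110 mm, 54 high, wall 3, floor 5. Origin: centre of its underside, z up. A slim closed steel canister nearby (82 wide, 129 high, black knob) is not part of the job; the two may have swapped places.
- lid: Domed steel lid, loose (0.25 kg), lifts straight off. 124 mm across at the base, cone to 90; flat top 64 above its underside; at its centre an upright round black knob, diameter 22, from 64 to 98 above the underside. A 10 deep skirt goes round the tin's rim with 3.5 play, so it starts with its underside 44 above the tin's. Origin: centre of the underside (skirt's edge), z up to the knob.
- basket: Aluminium dip basket, five dark wheel nuts fast in it, loose (0.3 kg), standing on the tin's floor, hidden under the lid at first: diameter 84 mm, wall 30 high, in its centre an upright round post, diameter 14, top 85 above its underside (36 above the tin's rim once the lid is off). 10 play all round in the tin. Origin: centre of its underside, z up along the post.
- mat: Flat black ribbed rubber mat fixed on the shelf, 200 mm (its x) by 320 mm (its y), 5 mm thick. Origin: centre of its underside, so its upper face is at z = 5 mm of its frame; x and y axes along its short and long sides.
Mind the look-alikes: they are no part of the job. Leave any green or pink look-alike of the tin alone.

How it is judged:
By the outcome, as a careful person would: the job done as asked, in the order asked, and still so for the second after the job is handed in, with the robot touching nothing.
It also fails if it takes over 69 s, if anything falls off the work surface, if the arm or the gripper's body presses on something with over 40 N, if the wrist force passes 120 N, or if a joint passes its speed limit or range.

## Working session

There is one attempt and no reset: what is moved stays moved. The work goes in short steps, each a Python script; the robot and the scene stay as the last script left them, time stands still between calls to the robot, and variables do not carry over. Pictures are saved under pics/ and viewed, and the job is handed in when it is done.

```bash
ls; mkdir -p pics
cat > h.py <<'E'
import numpy as np, cv2
from rig import robot, fingers, eyes, models
def cam2world(c,p,st=None):
    P=eyes.camera_params(c); p=np.array(p)
    if c=='wrist':
        q=(P['hand_eye']@np.r_[p,1])[:3]; return st['tcp_rot']@q+st['tcp_pos']
    return np.array(P['R']).T@(p-np.array(P['t']))
def ray(c,u,v,z,st=None):
    P=eyes.camera_params(c); d=np.linalg.inv(P['camera_matrix'])@[u,v,1]
    a=cam2world(c,[0,0,0],st); b=cam2world(c,d,st); return a+(b-a)*(z-a[2])/(b-a)[2]
def proj(c,X):
    P=eyes.camera_params(c); q=P['camera_matrix']@(np.array(P['R'])@X+P['t']); return q[:2]/q[2]
def save(n,im,s=1): cv2.imwrite('pics/'+n,cv2.resize(im[:,:,::-1],None,fx=s,fy=s,interpolation=cv2.INTER_CUBIC))
E
python3 - <<'E'
from h import *
np.set_printoptions(precision=4,suppress=True)
for c in('top','scene'):
    im=eyes.get_image(c); save(c+'0.png',im,1.4)
    for t in('tin','lid','mat','basket'):
        for d in models.boxes_of(c,t): 
            w=cam2world(c,d['xyz']); print(c,t,round(d['confidence'],2),w,proj(c,w))
s=robot.state(); print(s['time'],s['tcp_pos'],s['tcp_rot'],s['opening'])
E
```

```text
pics
top tin 0.91 [0.296  0.3638 0.0017] [134.332  276.8284]
top tin 0.56 [0.3395 0.0825 0.0042] [272.6767 259.7836]
top tin 0.39 [0.4815 0.2809 0.0076] [177.2455 187.0193]
top lid 0.56 [0.4955 0.3143 0.1106] [144.8826 173.486 ]
top mat 0.56 [ 0.5192 -0.2234  0.0065] [426.5984 175.3187]
scene tin 0.86 [0.2951 0.3577 0.022 ] [372.9339 112.9702]
scene tin 0.58 [0.3365 0.0808 0.0172] [264.4584 161.286 ]
scene tin 0.56 [0.5401 0.2945 0.0188] [406.2761 199.2351]
scene lid 0.84 [0.5148 0.3059 0.0933] [411.4171 161.9003]
scene mat 0.77 [ 0.5336 -0.234   0.0033] [136.9192 293.6029]
0.5 [0.2584 0.5964 0.2103] [[-0.0001  0.3975  0.9176]
 [-0.0001  0.9176 -0.3975]
 [-1.     -0.0001 -0.    ]] 0.08584416672346916
```

View pics/top0.png

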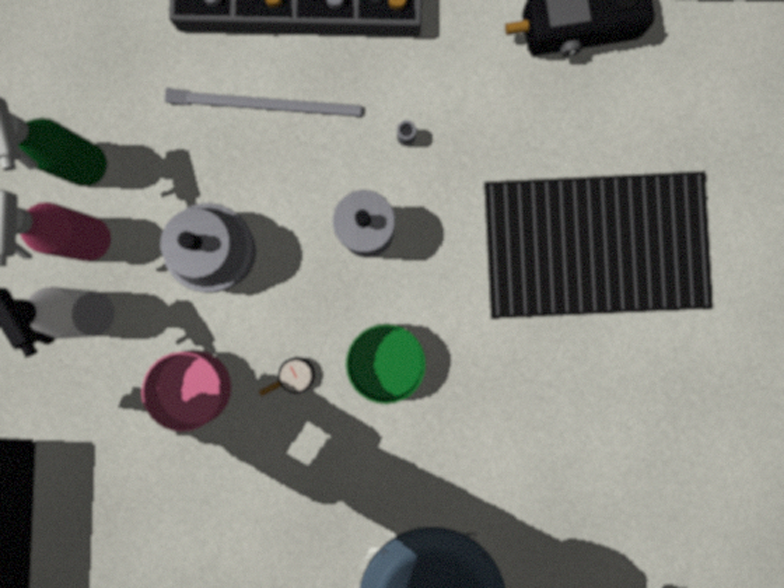

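View pics/scene0.png

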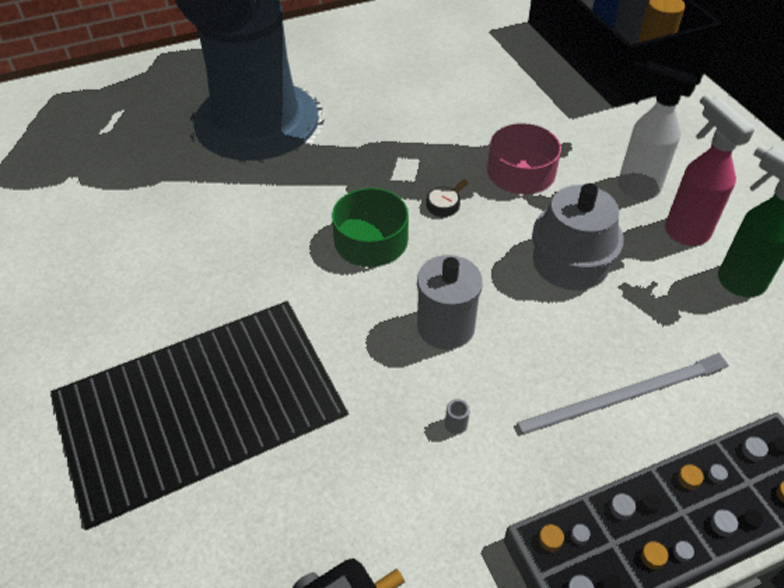

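Candidates, in picture pixels of top0: wide domed tin (205,245), slim canister (363,222), pink tin (186,390) and green tin (386,363). My choice is the wide one at (205,245). I'll check it in close crops.

Run:
```python
from h import *
np.set_printoptions(precision=4,suppress=True)
a=eyes.get_image('top')[135:220,100:200]; b=eyes.get_image('scene')[120:220,365:465]
a=cv2.resize(a,(400,340),interpolation=cv2.INTER_CUBIC); b=cv2.resize(b,(400,400),interpolation=cv2.INTER_CUBIC)
o=np.zeros((400,800,3),np.uint8);o[:340,:400]=a;o[:,400:]=b;save('crop.png',o)
im=eyes.get_image('top'); g=im.max(2)
# mat outline
m=(g<75).astype(np.uint8); m[:, :335]=0; m[:115]=0;m[240:]=0;m=cv2.morphologyEx(m,cv2.MORPH_CLOSE,np.ones((7,7)))
c=max(cv2.findContours(m,0,2)[0],key=cv2.contourArea); r=cv2.minAreaRect(c); 
P=[ray('top',*q,0.005) for q in cv2.boxPoints(r)]; print(r,np.array(P)); P=np.array(P);print(P.mean(0),np.linalg.norm(P-np.roll(P,1,0),axis=1))
print('axis cam top',cam2world('top',[0,0,0]),'scene',cam2world('scene',[0,0,0]))
```

```text
((427.0533142089844, 174.60226440429688), (96.67721557617188, 157.25149536132812), 87.22978973388672) [[ 0.6072 -0.0593  0.005 ]
 [ 0.6307 -0.3759  0.005 ]
 [ 0.4356 -0.3884  0.005 ]
 [ 0.4111 -0.0737  0.005 ]]
[ 0.5212 -0.2243  0.005 ] [0.1966 0.3175 0.1956 0.3156]
axis cam top [0.4068 0.0598 0.8878] scene [ 1.0719 -0.192   0.8136]
```

View pics/crop.png

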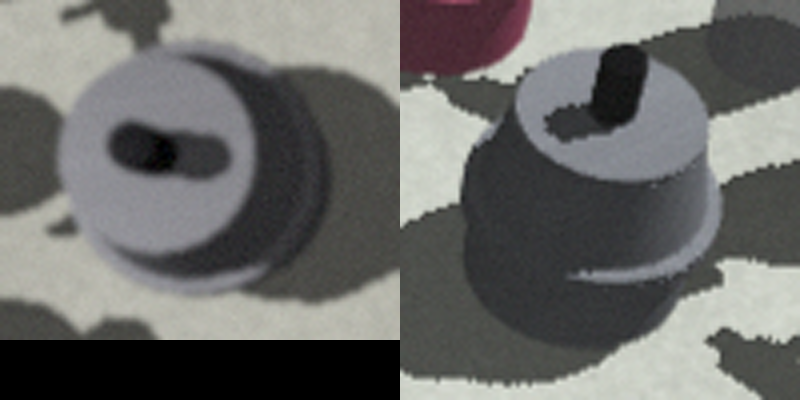

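The crop shows bare steel, a lid wider than the tin with a cone to a flat top, and a black knob. That matches the wide tin.

Run:
```python
from h import *
np.set_printoptions(precision=4,suppress=True)
print('flat',ray('top',139.25,173.5,.108),'diam',np.linalg.norm(ray('top',114.5,173.5,.108)-ray('top',164,173.5,.108)))
print('knobtop',ray('top',132,170.75,.142), 'scene knobtop',ray('scene',421.7,134.7,.142))
print('scene flat',ray('scene',365+212/4,120+113/4,.108))
# approach pose candidates
c=np.array([.50,.31]); 
down=lambda a:np.array([[0,-np.sin(a),0],[0,0,0],[0,0,0]])
for deg in range(0,180,30):
    a=np.radians(deg); y=np.array([np.cos(a),np.sin(a),0]);x=np.array([0,0,-1.]);R=np.c_[x,y,np.cross(x,y)]
    print(deg,robot.solve_ik([.498,.31,.3],R),robot.solve_ik([.5,-.22,.12],R))
```

```text
flat [0.4955 0.3254 0.108 ] diam 0.08989901387930087
knobtop [0.4961 0.3266 0.142 ] scene knobtop [0.5003 0.3263 0.142 ]
scene flat [0.5004 0.326  0.108 ]
0 [ 0.3636  0.0365  1.6258 -0.      1.4793  0.3636] [-0.6221  0.1056  1.8923 -0.      1.1437 -0.6221]
30 [ 0.3636  0.0365  1.6258 -0.      1.4793 -0.16  ] [-0.6221  0.1056  1.8923 -0.      1.1437 -1.1457]
60 [ 0.3636  0.0365  1.6258 -0.      1.4793 -0.6836] [-0.6221  0.1056  1.8923 -0.      1.1437 -1.6693]
90 [ 0.3636  0.0365  1.6258 -0.      1.4793 -1.2072] [-0.6221  0.1056  1.8923 -0.      1.1437 -2.1929]
120 [ 0.3636  0.0365  1.6258 -0.      1.4793 -1.7308] [-0.6221  0.1056  1.8923 -0.      1.1437 -2.7165]
150 [ 0.3636  0.0365  1.6258 -0.      1.4793 -2.2544] None
```

```bash
cat >> h.py <<'E'
def down(deg):
    a=np.radians(deg); y=np.array([np.cos(a),np.sin(a),0]);x=np.array([0,0,-1.]);return np.c_[x,y,np.cross(x,y)]
def wproj(X,st):
    P=eyes.camera_params('wrist'); H=np.linalg.inv(P['hand_eye']); q=st['tcp_rot'].T@(np.array(X)-st['tcp_pos'])
    q=P['camera_matrix']@(H@np.r_[q,1])[:3]; return q[:2]/q[2]
E
python3 - <<'E'
from h import *
np.set_printoptions(precision=4,suppress=True)
print(eyes.camera_params('wrist')['hand_eye'])
robot.movep([.498,.326,.30],down(0)); fingers.set_gripper(.05,40)
s=robot.state(); im=eyes.get_image('wrist'); save('w1.png',im,1.4)
for t in('lid','tin'):
  for d in models.boxes_of('wrist',t): w=cam2world('wrist',d['xyz'],s);print(t,d['confidence'],w,wproj(w,s))
print(s['time'],s['tcp_pos'],'pred knob',wproj([.498,.326,.142],s)*1.4,wproj([.498,.326,.108],s)*1.4)
E
```

```text
[[ 0.0001 -0.2812  0.9596 -0.1636]
 [ 1.     -0.0003 -0.0002  0.0005]
 [ 0.0003  0.9596  0.2812 -0.0714]
 [ 0.      0.      0.      1.    ]]
lid 0.64 [0.4996 0.338  0.106 ] [279.6386 172.9853]
tin 0.96 [0.2802 0.3563 0.0043] [109.4732 145.6726]
tin 0.52 [0.3217 0.1271 0.0184] [155.4347 308.5169]
2.4833 [0.4978 0.3263 0.2999] pred knob [389.3307 268.9793] [389.3668 258.8348]
```

View pics/w1.png

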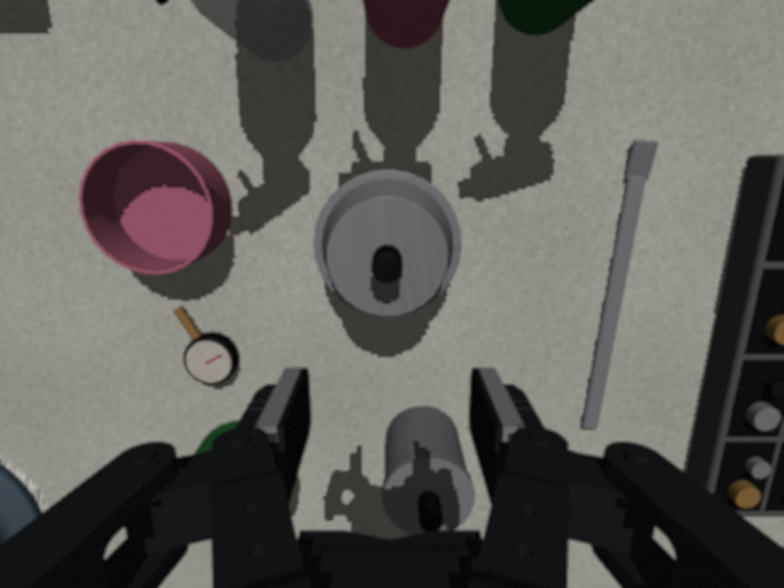

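The knob is at (387,265) and the flat top is centred at about (387.5,256), within 2 mm of prediction. Going down to grip.

Run:
```python
from h import *
np.set_printoptions(precision=4,suppress=True)
print('canister',ray('top',363/1.4-1,222/1.4,.129))
hit=robot.movel([.497,.327,.123],vel=.12,contact_N=8); print('hit',hit,robot.state()['tcp_pos'])
w=fingers.set_gripper(.0,40); s=robot.state(); print(w,s['opening'],s['ft_force'],s['time'])
save('w2.png',eyes.get_image('wrist'))
```

```text
canister [0.525  0.1097 0.129 ]
hit False [0.4976 0.3273 0.124 ]
False 9.622292678308645e-05 [-0.5883 -0.2671  0.0025] 4.7917
```

View pics/w2.png

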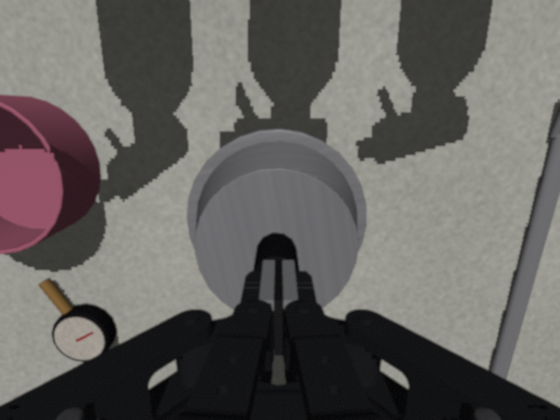

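Run:
```python
from h import *
np.set_printoptions(precision=4,suppress=True)
s=robot.state(); im=eyes.get_image('wrist').copy()
def ring(c,r,z,col):
    t=np.linspace(0,2*np.pi,100)
    p=np.array([wproj([c[0]+r*np.cos(a),c[1]+r*np.sin(a),z],s) for a in t]); cv2.polylines(im,[p.astype(int).reshape(-1,1,2)],True,col,1)
C=(.497,.327)
ring(C,.045,.108,(255,0,0));ring(C,.062,.044,(0,255,0));ring(C,.011,.142,(255,255,0)); 
C=(.497,.340)
ring(C,.045,.108,(0,0,255));ring(C,.062,.044,(0,255,255))
save('w3.png',im,1.4)
t=eyes.get_image('top')[120:235,85:215]; save('t3.png',t,5)
print(wproj(s['tcp_pos'],s),robot.state()['tcp_rot'])
```

```text
[277.5277 260.2452] [[-0.  1.  0.]
 [-0.  0. -1.]
 [-1. -0.  0.]]
```

View pics/w3.png

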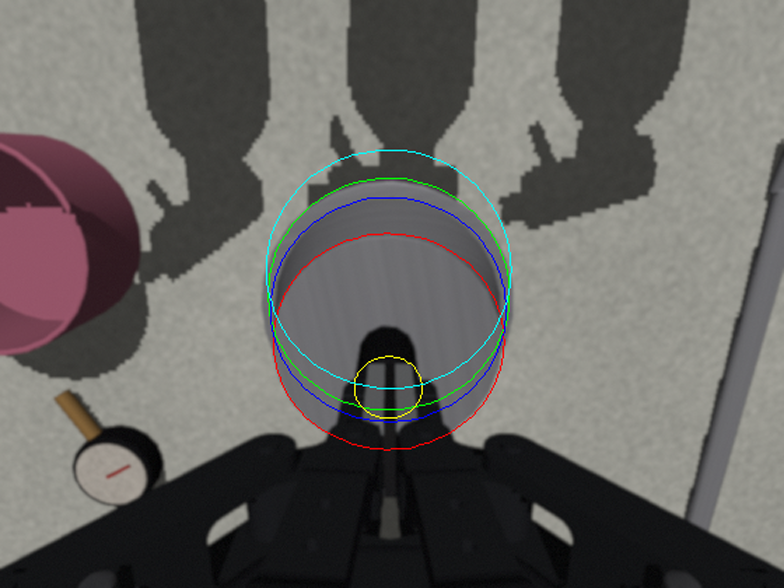

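View pics/t3.png

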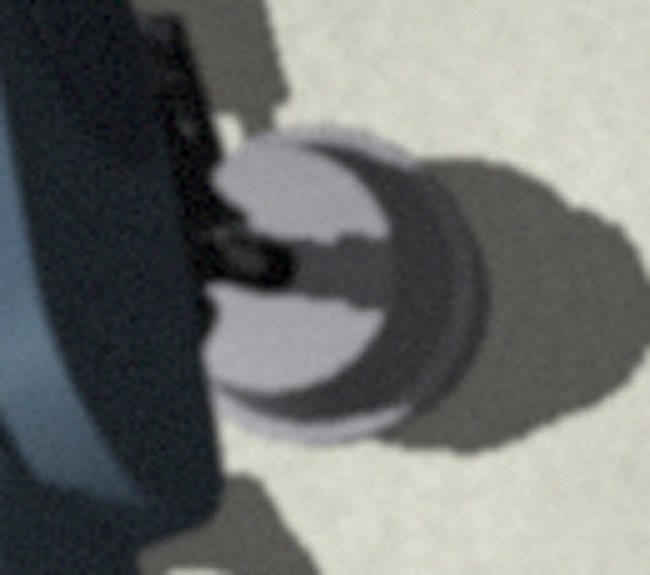

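Run:
```python
from h import *
im=eyes.get_image('wrist'); a=im[220:320,225:330].astype(float); a=np.clip((a/255)**.5*255,0,255).astype(np.uint8); save('z1.png',a,5.5)
im=eyes.get_image('scene'); a=im[80:220,340:490].astype(float); a=np.clip((a/255)**.6*255,0,255).astype(np.uint8); save('z2.png',a,4)
```

```text
(no output)
```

View pics/z1.png

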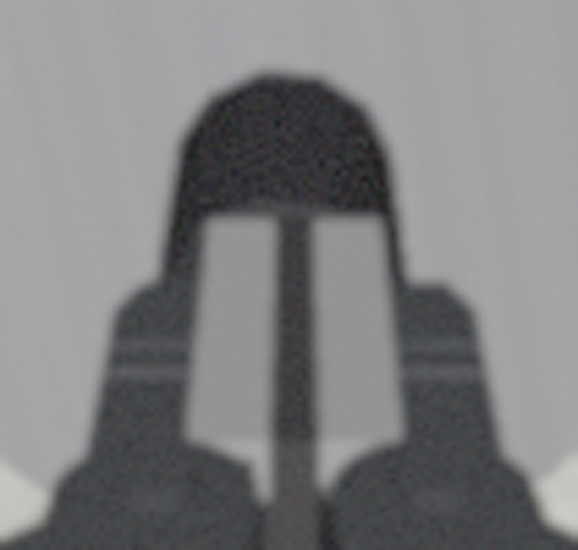

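View pics/z2.png

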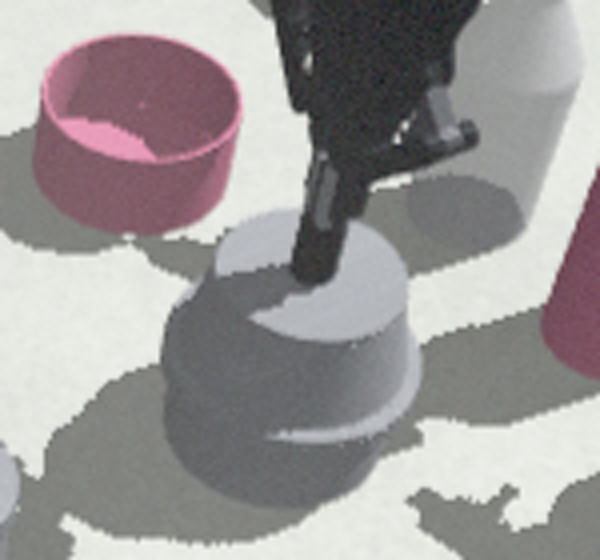

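Run:
```python
from h import *
np.set_printoptions(precision=1,suppress=True)
s=robot.state(); x,y=s['tcp_pos'][:2]
f=lambda X:(wproj(X,s)-[225,220])*5.5
print(s['tcp_pos'],s['opening'])
for z in(.113,.125,.135,.145,.155): print(z,f([x,y+.011,z]),f([x,y-.011,z]), 'w22',(f([x+.011,y+.011,z])-f([x-.011,y+.011,z]))[0])
for z in (.108,.142): print('knob far edge',z,f([.497,.338,z]),f([.508,.327,z])[0]-f([.486,.327,z])[0])
g=lambda X:(proj('scene',np.array(X))-[340,80])*4
for z in(.113,.125,.135,.145,.155): print(z,g([x,y,z]))
```

```text
[0.5 0.3 0.1] -0.0003622896766925468
0.113 [289.1  72.2] [289.2 283.2] w22 230.8122170977581
0.125 [288.8 116.8] [288.9 339.8] w22 246.240765710493
0.135 [288.5 158.8] [288.7 392.9] w22 260.7664552638805
0.145 [288.2 206.1] [288.4 452.5] w22 277.1133095094134
0.155 [287.8 259.6] [288.1 519.6] w22 295.64672852775107
knob far edge 0.108 [289.3  55.3] 221.3010517215288
knob far edge 0.142 [288.4 191.3] 266.69555318896823
0.113 [311.9 260. ]
0.125 [316.9 241.1]
0.135 [321.1 225.1]
0.145 [325.3 208.9]
0.155 [329.7 192.4]
```

Run:
```python
from h import *
np.set_printoptions(precision=4,suppress=True)
s=robot.state();p=s['tcp_pos']
robot.movel([p[0],p[1],.175],vel=.15)
im=eyes.get_image('wrist'); a=im[180:400,150:410]; a=np.clip((a/255.)**.5*255,0,255).astype(np.uint8); 
b=eyes.get_image('scene')[50:220,340:490];b=np.clip((b/255.)**.6*255,0,255).astype(np.uint8)
o=np.zeros((520,800,3),np.uint8); a=cv2.resize(a,(470,398));b=cv2.resize(b,(330,374));o[:398,:470]=a;o[:374,470:]=b;save('z3.png',o)
print(robot.state()['ft_force'],robot.state()['tcp_pos'],robot.state()['time'])
```

```text
[0.4459 0.2306 0.1184] [0.4961 0.3266 0.1734] 5.6417
```

View pics/z3.png

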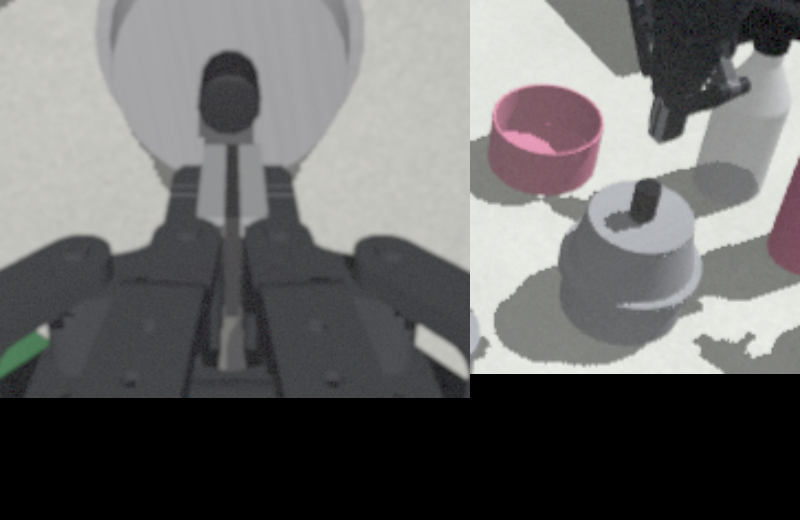

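The fingers shut fully while just above the knob, and nothing was moved. Two cameras put the tips about 20 mm behind the reported TCP, not 11 mm ahead. I'll use the measured offset and go down with contact sensing.

Run:
```python
from h import *
np.set_printoptions(precision=4,suppress=True)
fingers.set_gripper(.05,40)
hit=robot.movel([.497,.327,.110],vel=.12,contact_N=6); print(hit)
if not hit: hit=robot.movel([.497,.327,.096],vel=.05,contact_N=6); print(hit)
s=robot.state();print(s['tcp_pos'],s['ft_force'],s['opening'],s['time'])
im=eyes.get_image('wrist'); a=im[180:400,150:410]; a=np.clip((a/255.)**.5*255,0,255).astype(np.uint8); 
b=eyes.get_image('scene')[50:220,340:490];b=np.clip((b/255.)**.6*255,0,255).astype(np.uint8)
o=np.zeros((400,800,3),np.uint8); a=cv2.resize(a,(470,398));b=cv2.resize(b,(330,374));o[:398,:470]=a;o[:374,470:]=b;save('z4.png',o)
```

```text
False
False
[0.4968 0.3269 0.0956] [ 0.5195  0.5433 -0.6034] 0.0497587929100328 7.3
```

View pics/z4.png

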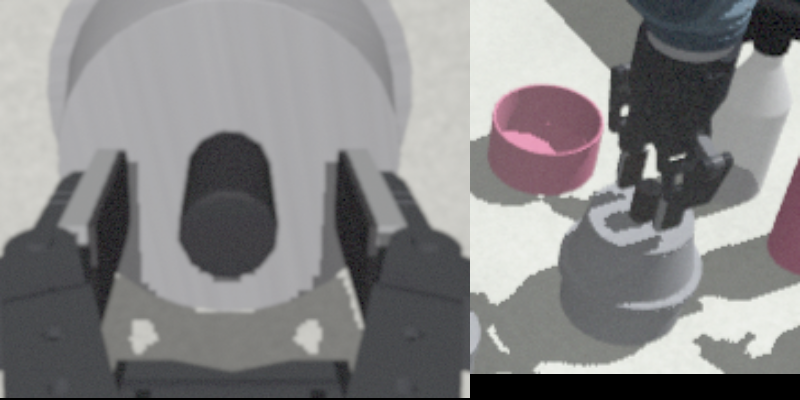

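The knob now stands between the pads with no contact force. Closing and lifting a little.

Run:
```python
from h import *
np.set_printoptions(precision=4,suppress=True)
print(fingers.set_gripper(.0,50)); s=robot.state(); print(s['opening'],s['ft_force'],s['ft_torque'])
if s['opening']>.015:
    robot.movel([.497,.327,.17],vel=.08); s=robot.state(); print(s['opening'],s['ft_force'],s['tcp_pos'],s['time'])
    robot.movel([.497,.327,.28],vel=.15);
a=eyes.get_image('scene')[20:220,330:500]; t=eyes.get_image('top')[100:240,80:220]; o=np.zeros((480,800,3),np.uint8)
o[:,:400]=cv2.resize(a,(400,480));o[:400,400:]=cv2.resize(t,(400,400));save('l1.png',o); save('l1w.png',eyes.get_image('wrist'))
```

```text
False
0.020499687308356496 [ 0.3595 -0.4959  0.759 ] [0.0054 0.0059 0.0098]
0.020206461998558127 [ 0.4727  0.0208 -2.1794] [0.4965 0.3268 0.1692] 8.8417
```

View pics/l1.png

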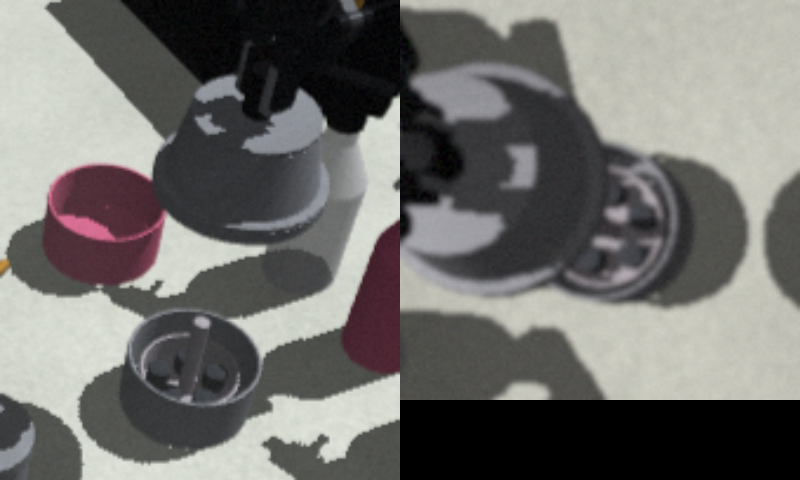

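View pics/l1w.png

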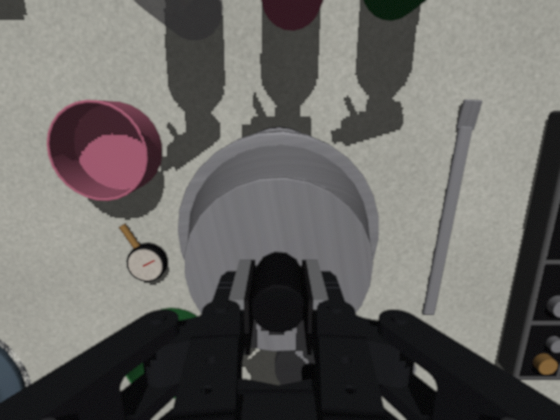

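The lid hangs level and the open tin shows the basket with its post. Carrying the lid to the far end of the mat.

Run:
```python
from h import *
np.set_printoptions(precision=4,suppress=True)
print('post',ray('scene',416.3,154.2,.09))
robot.movel([.527,-.299,.28],vel=.25)
robot.movel([.527,-.299,.08],vel=.15)
s=robot.state();print(s['tcp_pos'],s['ft_force'],s['opening'],s['time'])
h=robot.movel([.527,-.299,.050],vel=.03,contact_N=4)
s=robot.state();print(h,s['tcp_pos'],s['ft_force'],s['opening'],s['time'])
save('p1.png',eyes.get_image('scene'),1.4);save('p1t.png',eyes.get_image('top'),1.4)
```

```text
post [0.4984 0.3276 0.09  ]
[ 0.5277 -0.2996  0.0812] [ 0.3068  0.4468 -1.9272] 0.020657238615551812 14.0167
True [ 0.5267 -0.2988  0.0574] [-0.6905 -0.0727  3.425 ] 0.020444472268168458 14.75
```

View pics/p1.png

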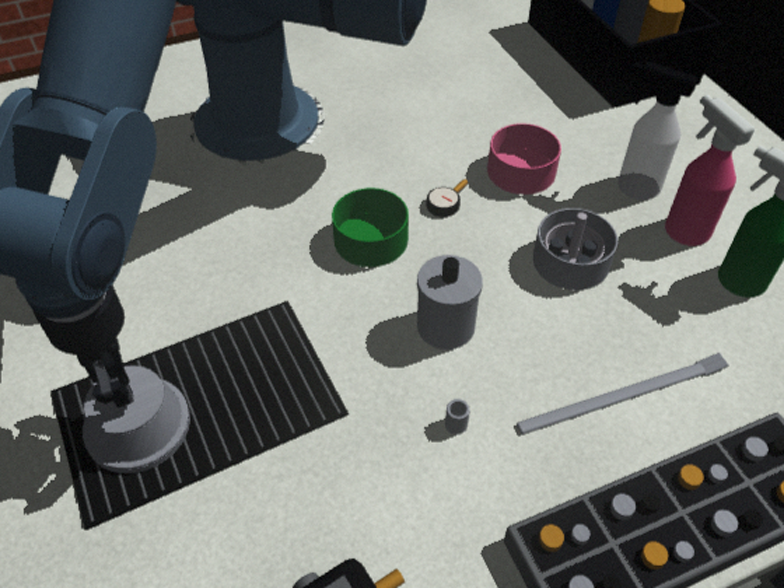

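View pics/p1t.png

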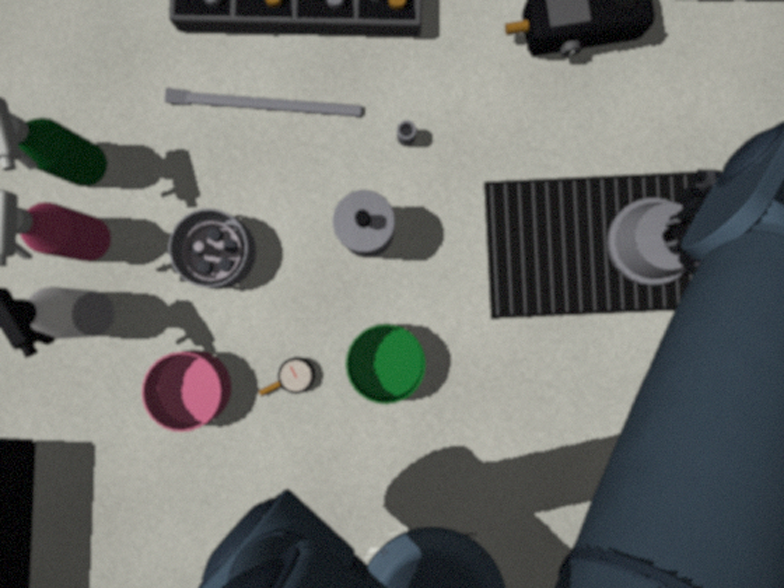

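Lid touches the mat at the expected height (TCP 0.057). Releasing, rising and checking, then looking over the post.

Run:
```python
from h import *
np.set_printoptions(precision=4,suppress=True)
print('post top',ray('top',141.4,175.7,.09))
fingers.set_gripper(.05,50); robot.movel([.527,-.299,.14],vel=.12)
robot.movel([.527,-.299,.2],vel=.25)
im=eyes.get_image('wrist'); save('p2w.png',im)
robot.movep([.498,.327,.2],down(0))
s=robot.state(); im=eyes.get_image('wrist').copy()
for d in models.boxes_of('wrist','basket')[:2]: print(d['confidence'],cam2world('wrist',d['xyz'],s))
save('p2t.png',eyes.get_image('top')[100:240,80:540],1.7)
for r,z,c in((.007,.09,(255,255,0)),(.055,.054,(255,0,0)),(.042,.035,(0,255,0))):
    p=np.array([wproj([.498+r*np.cos(a),.327+r*np.sin(a),z],s) for a in np.linspace(0,6.28,60)]);cv2.polylines(im,[p.astype(int).reshape(-1,1,2)],True,c,1)
save('p3w.png',im,1.4);print(s['time'],s['tcp_pos'])
```

```text
post top [0.4936 0.3274 0.09  ]
0.79 [0.4932 0.3357 0.0251]
18.775 [0.4985 0.3263 0.2   ]
```

View pics/p2w.png

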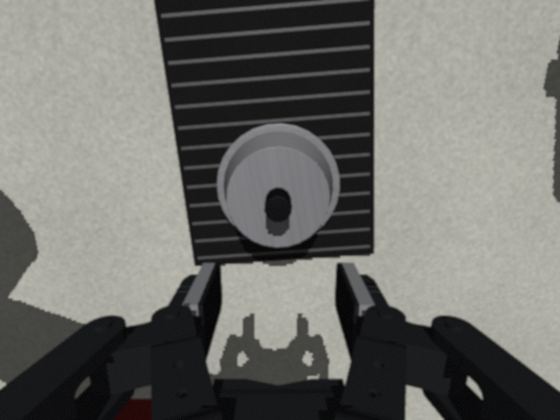

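View pics/p2t.png

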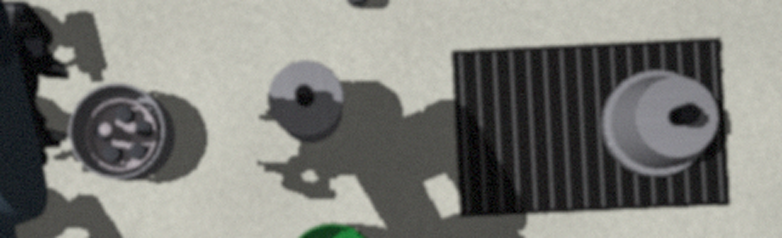

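View pics/p3w.png

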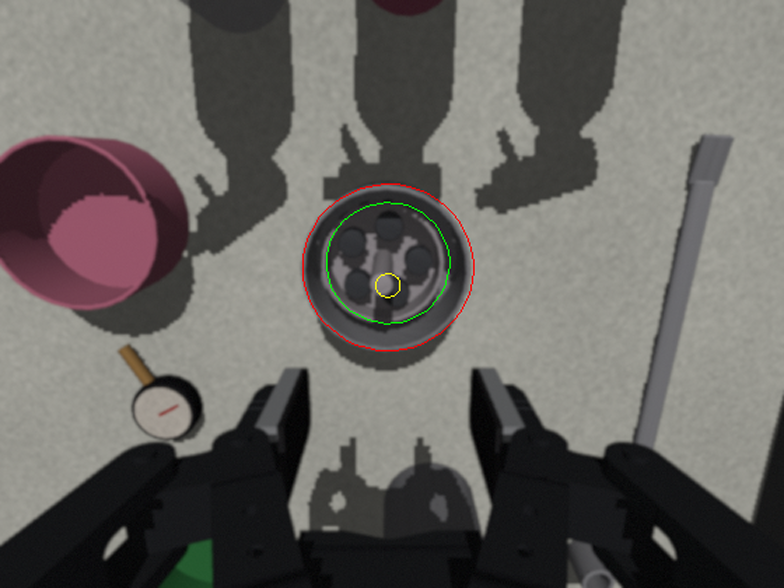

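The lid stands upright with its rim inside the mat's edges. The post is within 2 mm of prediction. Grasping it now.

Run:
```python
from h import *
np.set_printoptions(precision=4,suppress=True)
fingers.set_gripper(.04,50)
h=robot.movel([.497,.3275,.075],vel=.15,contact_N=6)
h2=robot.movel([.497,.3275,.045],vel=.06,contact_N=6); s=robot.state(); print(h,h2,s['tcp_pos'],s['ft_force'])
fingers.set_gripper(.0,50); s=robot.state(); print(s['opening'],s['ft_force'],s['time'])
if not(h or h2) and s['opening']>.008:
    z0=s['tcp_pos'][2]
    robot.movel([.497,.3275,.075],vel=.06); s=robot.state(); print(z0,s['opening'],s['ft_force'],s['ft_torque'])
save('g1.png',eyes.get_image('wrist'),1.2); save('g1s.png',eyes.get_image('scene')[80:220,340:490],3.5)
```

```text
False False [0.497  0.3275 0.0448] [ 0.4054 -0.1908 -0.8203]
0.012395775964365181 [-0.6542 -0.1388  0.7383] 21.175
0.04543434160255183 0.012160763611327558 [ 0.313   0.3263 -3.4214] [-0.0165  0.0338  0.0389]
```

View pics/g1.png

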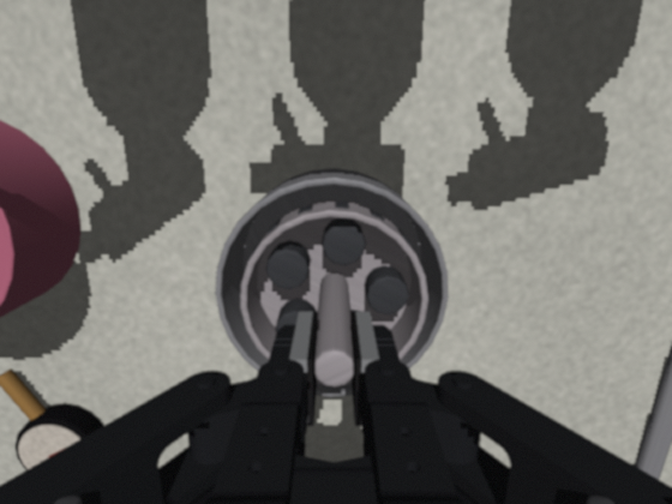

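View pics/g1s.png

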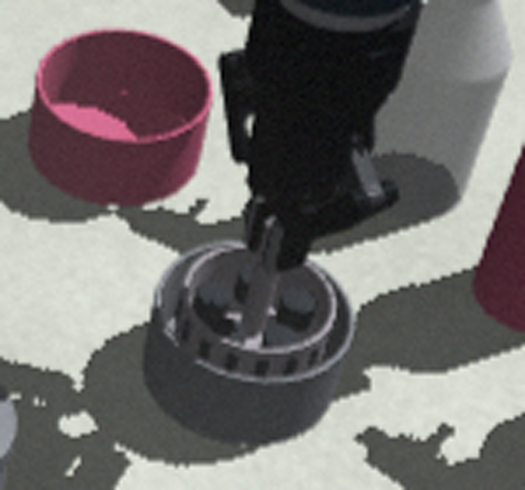

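Run:
```python
from h import *
np.set_printoptions(precision=4,suppress=True)
robot.movel([.497,.3275,.26],vel=.13)
robot.movel([.5155,-.149,.26],vel=.22)
robot.movel([.5155,-.149,.07],vel=.13)
s=robot.state();print(s['tcp_pos'],s['ft_force'],s['opening'],s['time'])
h=robot.movel([.5155,-.149,.040],vel=.03,contact_N=4)
s=robot.state();print(h,s['tcp_pos'],s['ft_force'],s['opening'],s['time'])
save('q1.png',eyes.get_image('scene'),1.4)
```

```text
[ 0.5162 -0.1494  0.0709] [ 0.5649 -0.7748 -3.3082] 0.012118427954152257 27.425
True [ 0.5151 -0.1488  0.0454] [-1.1424 -0.165   4.7295] 0.01205330663913907 28.2
```

View pics/q1.png

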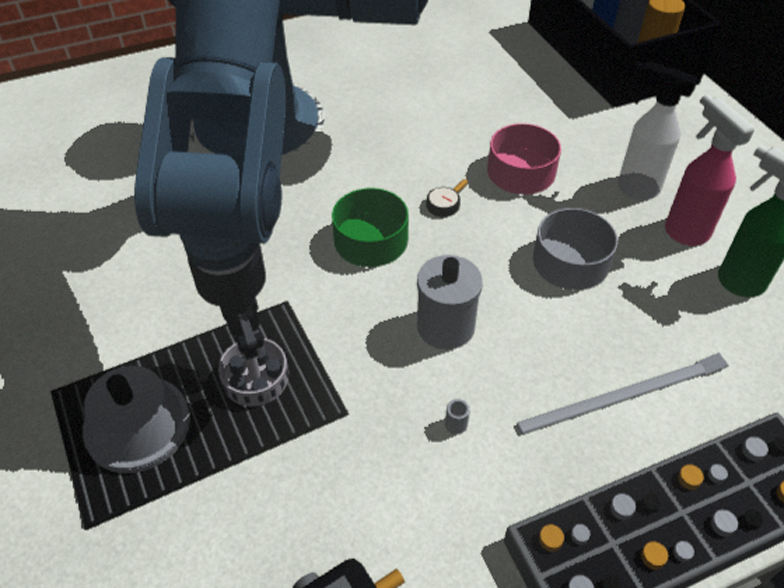

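The basket touched at exactly the expected height. Releasing, retreating and checking.

Run:
```python
from h import *
np.set_printoptions(precision=4,suppress=True)
fingers.set_gripper(.04,50); robot.movel([.5155,-.149,.12],vel=.1); robot.movel([.5155,-.149,.25],vel=.25)
robot.movep([.42,.12,.35],down(0)); robot.hold(.3)
s=robot.state();print(s['tcp_pos'],s['ft_force'],s['time'])
im=eyes.get_image('top').copy();sc=eyes.get_image('scene')
for C,rs in(((.527,-.299),((.062,.005,(255,0,0)),(.045,.069,(255,0,0)))),((.5155,-.149),((.042,.005,(0,255,0)),(.042,.035,(0,255,0)),(.007,.09,(255,255,0))))):
  for r,z,c in rs:
    p=np.array([proj('top',np.array([C[0]+r*np.cos(a),C[1]+r*np.sin(a),z])) for a in np.linspace(0,6.28,60)]);cv2.polylines(im,[p.astype(int).reshape(-1,1,2)],True,c,1)
save('f1.png',im[100:250,320:540],3.5); save('f2.png',sc,1.4)
for t in('tin','lid','basket'):
  for d in models.boxes_of('scene',t)[:3]: print(t,d['confidence'],cam2world('scene',d['xyz']))
```

```text
[0.4202 0.1194 0.3496] [ 0.4727  0.4799 -0.3096] 31.6667
tin 0.94 [0.4912 0.3319 0.0207]
tin 0.7 [0.3354 0.0816 0.016 ]
tin 0.59 [0.2941 0.3599 0.0229]
lid 0.97 [ 0.5487 -0.2937  0.0598]
basket 0.68 [ 0.5237 -0.1468  0.0252]
```

View pics/f1.png

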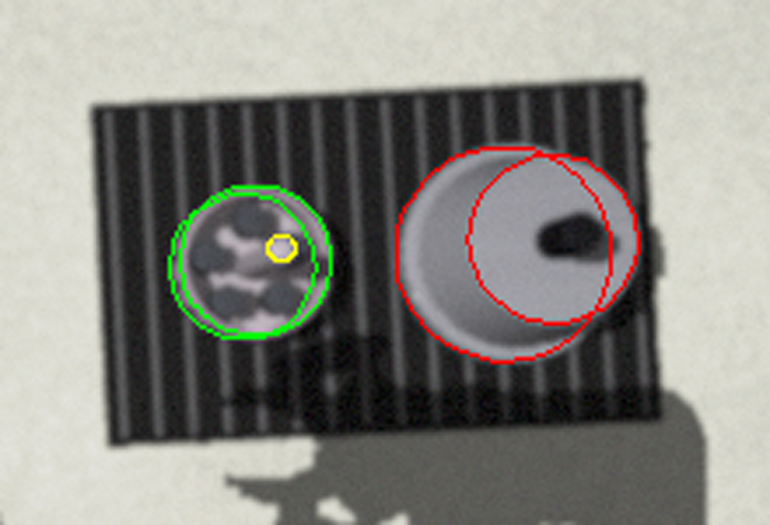

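View pics/f2.png

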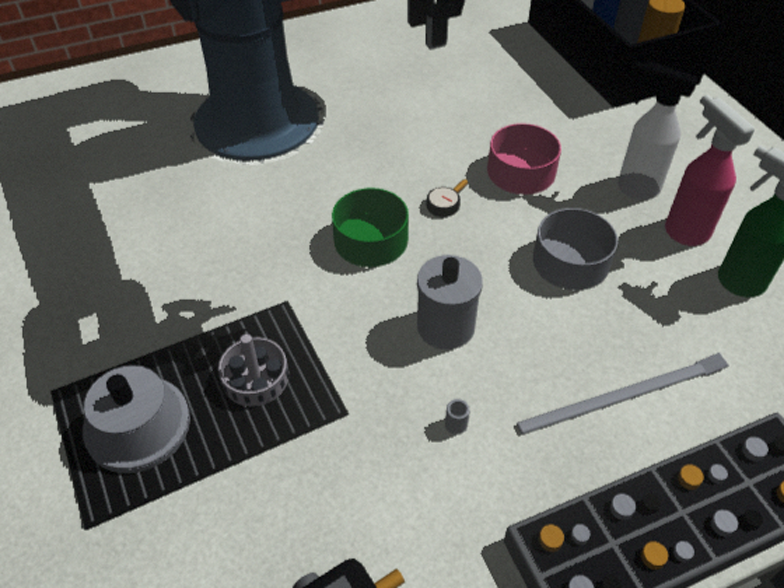

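Both overlays match: lid and basket stand upright, fully on the mat, and the tin is where it was. Handing in.

Run:
```python
from h import *
print(robot.close_job())
```

```text
the job is handed in; nothing more can be done
None
```

I took the lid off the wide steel tin by its knob and set it on the mat at about (0.527, −0.299). Then I lifted the basket out by its post and set it beside the lid at about (0.516, −0.149). I handed the job in at about 32 s of the 69 s allowed. No verdict was reported.

**Last checks:** Each thing touched the mat gently, within 1 mm of the height expected. In the final top and scene pictures both stand upright and clear of each other, with their whole bases on the mat. The open tin looks to be in the same place, and the gripper was touching nothing.

**What disagreed:**
- **Fingertips:** My first grasp closed just above the knob and moved nothing. The fingertips measured about 20 mm behind the reported TCP, not 11 mm ahead as stated. I used the measured offset, with contact sensing, for both real grasps.
- **Cameras:** They differed by up to 5 mm in x on the knob and post positions. A wrist picture settled each before the grasp.
- **Networks:** Their points were about 10 mm off for the lid and basket, so I relied on the pictures for positions.

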